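# Restock the freshener vendor and hold the torch on its lock

### The arm

A 6-joint arm with a two-finger parallel gripper is mounted at the origin on the work surface. World frame = base frame: x ahead of the robot, y to its left, z up, the work surface at z = 0. Lengths are in m, angles in rad, forces in N, time in s.
With the tool pointing down it reaches from about 0.3 to 0.875 m from the base axis. Payload 6.4 kg.
Tool frame: the origin (TCP) lies midway between the tips of the shut fingers; the grasp point (between the pads) lies ctrl.grip_point_offset behind it (ctrl.grip_point_offset is the distance from the TCP to the grasp point, in m); z points along the fingers, y is the direction in which the jaws open and shut (so a half turn about z gives the same grasp; the last joint's range is limited). The gripper opens to 85 mm and grips with 20 to 120 N. Pads are 22 mm wide; open, the fingers measure 114 mm over their backs; the gripper's body (76 mm by 85 mm) begins 54 mm behind the grasp point. The pads swing forward as they close: fully open they stand 13 mm farther back than shut.
Start: joints at [0.958, 0.181, 1.607, -0, 1.354, -0.206], TCP at [0.228, 0.528, 0.231] pointing down, gripper open.
Joint ranges: [-2.99, 2.99], [-0.89, 2.07], [0.3, 2.58], [-1.14, 4.28], [0, 2.63], [-3.12, 3.12]. Speed limits (rad/s): [2.57, 2.57, 3.01, 3.14, 3.14, 3.14].

### API

Orientations are given as a unit quaternion [w, x, y, z].
In Python, from bench import ctrl, viewer gives the robot as it stands.
- The arm moves only by the shell command python3 -m handwheel 'ROWS' [OPENING]. ROWS is JSON, a list of rows, each an object with "travel": the shift along the tool's x, y, z as a fraction of full scale, a list of three; "dr": the turn, a rotation vector about the tool's x, y, z as a fraction of full scale, a list of three. A call has 1 to 20 rows; each row shifts and turns the pose as measured when the row begins, along the tool's axes as they then stand; what a row does not reach is not made up. Full scale, the value 1, is 150 mm for a shift and 30 degrees for a turn. A row lasts 1/12 s, in which the tool goes at most 41.7 mm and 7.16 degrees, less where a joint would pass 70% of its speed; a pose out of reach is approached as far as the arm can. A call with a number of a shift or a turn outside -1 to 1 is refused whole. A call with a gripper value outside its range is refused whole. OPENING is the opening, from -1 (shut) to 1 (fully open), set as the call begins (- or left out, the last holds). The fingers move at their own pace and stop on an object; the grip force is fixed at half the most. Time passes only in rows, so rows that do not move let the fingers close. It gives the time, the measured TCP pose, the force and the opening at its end, in the units of the state.
- ctrl.get_obs(): the state, without advancing time (a new reading comes with each control period).
- viewer.camera(name): name is "side" or "top" or "wrist"; returns the picture (400x640x3 uint8, red, green, blue); there is no depth.
- viewer.get_calibration(name): a dict with "camera_matrix" (3x3 intrinsics, pixels), "k1" (the pictures are not rectified: a ray, as slopes to the right and down, at radius r is drawn at 1 + k1 r^2 times it, then the intrinsics apply), "R" (3x3) and "t" (3): a world point X has camera coordinates R X + t. Camera axes: x right, y down, z forward; pixel columns grow to the right and rows downward; lengths in m; the calibration is good to about 2 mm. A picture is of the moment at which its call begins: read the wrist's pose just before it. get_calibration takes no time and is no camera call; for the wrist camera it gives the pose at the moment of the call.
- ctrl.hand_in(): hands the job in, once; it reports no verdict.
The state is a dict: "time_s": time; "q": joint angles; "dq": joint speeds; "joint_efforts": joint torques, N m; "eef_pos": TCP position; "eef_rot": TCP orientation; "wrist_force": force on the tool from outside, world axes, zero at the start; "torque": the same for the moment, N m; "opening": opening from 0.0 (shut) to 1.0 (fully open).
Only numpy, scipy, OpenCV 4.12 (cv2) and the standard library are available. Lean on these libraries where they do the work, as an engineer would, in place of code of your own. Each camera call takes 0.05 s, during which the arm holds its last target. There are 200 camera calls.

### The job

Slide the loaded tray of orange scent capsules along the counter and fully home into the bay of the red vending unit. Then draw the yellow torch up out of its holster, tip it over until it lies nearer level than upright, and hold it still in the air in front of the unit, slanting down with its lamp aimed at the brass lock beside the bay from some 10 to 15 cm away, so that I can see to turn the key. Finish while still holding the torch there, keep the capsules in their tray, and leave the other things on the counter where they are.

Things in the scene. Friction and masses are not known exactly. Their poses are not given: they have to be found in the camera images.
- unit: red steel freshener vending unit, fixed, 234 wide, 200 deep (x), standing to the left or right, up to 7 degrees askew. Origin: on the counter at the middle of the bay's mouth, in the plane of the front face; x points straight into the bay (away from the robot), y left, z up. Front face: y -140 to +94. The roof over the bay is 72 high for the first 90 mm of depth, the head behind it 132.
- mouth (a point): middle of the bay's mouth on the counter (same point and axes as unit). The bay has no floor: the tray slides on the counter itself. It is 136 mm wide (y -68 to +68) and 62 high, the sides flared to 148 at the mouth over the first 15 mm, with a firm stop 124 mm in.
- lock (a point): face of the brass cam lock (26 mm across, on a black square, standing 8 mm proud) on a panel that slopes back at 45 degrees, facing the robot and up, from the unit's front face, to the right of the bay: at x +16, y -107, z 56 mm in the unit's frame.
- tray: grey plastic stock tray, 120 long (x), 130 wide (y), 24 high, four pockets, with its load about 0.5 kg; it rests on the counter in front of the bay, up to 0.2 rad askew to it. Origin: centre of its underside; x points towards the bay end, z up. Fully home, its origin lies 64 mm inside the mouth (unit x +64, y 0), its front wall 4 mm behind the unit's face and only the pull sticking out.
- pull (a point): grip point of the tray's black fin pull, an upright plate 12 mm thick (y), sticking 48 mm out from the tray's front wall towards the robot (tray x -108 to -60) and reaching from 4 to 40 mm above the counter. This point is at x -85, y 0, z 30 mm in the tray's frame. The pull is rigid with the tray.
- torch: yellow and black torch, 150 long, about 0.2 kg, standing lamp down in its holster. Origin: centre of the lamp's glass at the lower end; z runs from the lamp to the tail, so the lamp shines along -z. Head 42 mm across up to z 34, tapering to a round 30 mm barrel from z 50 to the tail at z 150. Centre of mass at about z 60. Round: its turn about its own axis does not matter.
- holster: fixed black tubular holster, upright, 56 mm outside, 48 mm bore, 60 high, floor 5 mm thick, foot 84 mm across. Origin: centre of its underside. The torch head fits it with 3 mm to spare all round, and the barrel stands out of it up to 155 mm above the counter. It stands on the other side from the unit.
- capsule0: orange scent capsule, 38 mm across, 35 high (40 with its wire loop), loose in a tray pocket. Origin: centre of its underside.
- capsule1: another like capsule0, in another pocket
- capsule2: another like capsule0, in another pocket
- capsule3: another like capsule0, in another pocket
- tread_gauge: blue plastic tread depth gauge lying flat, about 95 x 40 x 12 mm, on the robot's side of the holster; origin under its middle. To be left alone.
- chock: grey rubber wheel chock, 88 x 50 x 47 mm, beyond the holster; origin under its middle. To be left alone.
- coin_box: dented tin coin box, 89 x 129 x 70 mm, at the left; origin under its middle. To be left alone.
- spray_bottle: white bottle, 64 mm across, 170 high, at the right; origin under its middle. To be left alone.
- wax_tin: round tin with a green lid, 66 mm across, 30 high, on the robot's side of the gauge; origin under its middle. To be left alone.
- brush: detailing brush 160 mm long lying at the left; origin under its middle. To be left alone.
Not all that is in view belongs to the job. What is shaped like the holster but blue is not meant. What is shaped like the torch but blue is not meant.

How it is judged:
By the outcome, as a careful person would: the job done as asked, in the order asked, and still so for the second after the job is handed in, while the arm keeps its last pose, push and grip.
It also fails if it takes over 72 s, if anything falls off the work surface, if the arm or the gripper's body presses on something with over 40 N, if the wrist force passes 120 N, or if a joint passes its speed limit or range.

## Working session

There is one attempt and no reset: what is moved stays moved. The work goes in short steps, Python scripts to look and compute and a shell command to move; the robot and the scene stay as the last step left them, time stands still between calls to the robot, and variables do not carry over. Pictures are saved under pics/ and viewed, about 8 in all and at most 12, crops included, and the job is handed in when it is done.

```bash
mkdir -p pics; ls; python3 - <<'E'
from bench import ctrl, viewer
import cv2,numpy as np
o=ctrl.get_obs(); print(o, ctrl.grip_point_offset)
for n in("top","side","wrist"):
    c=viewer.get_calibration(n); print(n,c)
    cv2.imwrite(f"pics/{n}0.png",viewer.camera(n)[:,:,::-1])
E
```

```text
pics
{'time_s': 0.0, 'q': array([ 9.57706710e-01,  1.81537367e-01,  1.60801354e+00,  3.82569785e-05,
        1.35383134e+00, -2.06312419e-01]), 'dq': array([-0.00224395, -0.00110004,  0.00023112,  0.0025899 , -0.00032119,
        0.00089482]), 'joint_efforts': array([-2.16596400e-04, -4.44873726e+01, -3.51337945e+01, -2.66752431e-04,
        9.31910996e-03, -1.93833472e-06]), 'eef_pos': array([0.22714832, 0.52761936, 0.23038356]), 'eef_rot': array([-3.73561052e-04,  2.01993205e-01,  9.79386514e-01, -8.13307144e-04]), 'wrist_force': array([-0.90040466,  0.59230728, -0.77396603]), 'torque': array([-0.0081229 ,  0.01768698,  0.03775064]), 'opening': 0.9972900546976013} 0.0187
top {'camera_matrix': array([[392.90663881,   0.        , 317.99321719],
       [  0.        , 392.90663881, 196.30091089],
       [  0.        ,   0.        ,   1.        ]]), 'k1': -0.01998981119550681, 'R': array([[-0.02921226, -0.99956898, -0.00291609],
       [-0.97907351,  0.02920084, -0.20140103],
       [ 0.20139938, -0.00302831, -0.97950453]]), 't': array([0.02795684, 0.62412348, 1.30233958])}
side {'camera_matrix': array([[415.47687638,   0.        , 322.24316113],
       [  0.        , 415.47687638, 199.10870305],
       [  0.        ,   0.        ,   1.        ]]), 'k1': -0.08375529914330543, 'R': array([[-0.99667265, -0.07985452, -0.01633682],
       [-0.0470383 ,  0.72719212, -0.68482043],
       [ 0.06656601, -0.68177334, -0.72852871]]), 't': array([0.62734012, 0.07500193, 1.14618348])}
wrist {'camera_matrix': array([[345.13306159,   0.        , 323.75407695],
       [  0.        , 345.13306159, 203.65177379],
       [  0.        ,   0.        ,   1.        ]]), 'k1': -0.0574392438702962, 'R': array([[ 0.39573617,  0.9183617 , -0.00216124],
       [ 0.87537066, -0.37649695,  0.30327586],
       [ 0.27770323, -0.12190912, -0.95290035]]), 't': array([-0.57466395, -0.03936969,  0.3800147 ])}
```

View pics/top0.png

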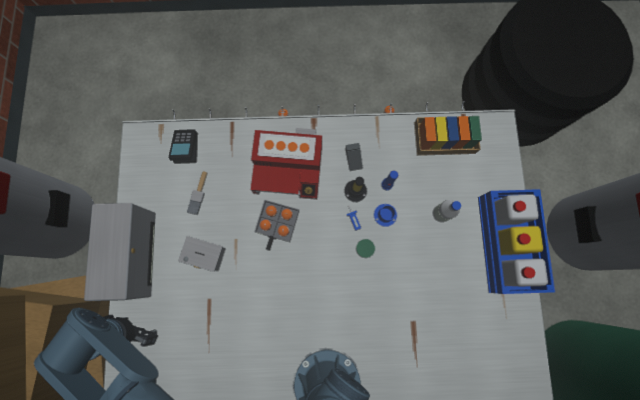

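View pics/side0.png

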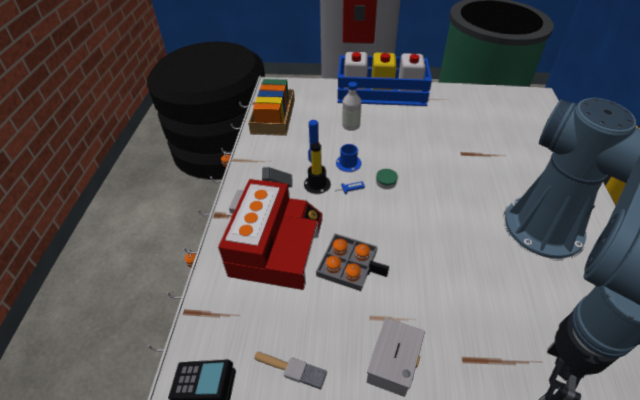

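The top view shows the unit at about (287,165), the tray at (277,221) with its pull at (269,243), and the yellow torch in the black holster at (356,187). The blue holster is at (385,215) and the blue torch at (390,180). The side view shows the same things, with the torch at (316,165). I'll enlarge crops of both.

```bash
cat > h.py <<'E'
import numpy as np, cv2
from bench import ctrl, viewer
from scipy.spatial.transform import Rotation as Ro
def crop(img,x0,y0,x1,y1,s,fn):
    cv2.imwrite(fn,cv2.resize(img[y0:y1,x0:x1],None,fx=s,fy=s,interpolation=cv2.INTER_CUBIC))
def proj(c,X):
    p=c["R"]@np.asarray(X,float)+c["t"]; s=p[:2]/p[2]; s=s*(1+c["k1"]*(s@s)); K=c["camera_matrix"]; return K[:2,:2]@s+K[:2,2]
def ray(c,uv):
    K=c["camera_matrix"]; d=(np.array(uv)-K[:2,2])/K[0,0]; s=d.copy()
    for _ in range(20): s=d/(1+c["k1"]*(s@s))
    return -c["R"].T@c["t"], c["R"].T@np.r_[s,1]
def onz(c,uv,z):
    o,d=ray(c,uv); return o+d*(z-o[2])/d[2]
def tri(obs):
    A=np.zeros((3,3));b=np.zeros(3);rs=[ray(c,u) for c,u in obs]
    for o,d in rs:
        d=d/np.linalg.norm(d);P=np.eye(3)-np.outer(d,d);A+=P;b+=P@o
    X=np.linalg.solve(A,b); return X,[np.round(proj(c,X)-u,1) for c,u in obs]
def rot(o=None):
    q=(o or ctrl.get_obs())["eef_rot"]; return Ro.from_quat([q[1],q[2],q[3],q[0]])
def rows(p,R=None,o=None):
    """shift (fraction) in tool axes and rotvec fraction to reach TCP p, rotation R"""
    o=o or ctrl.get_obs(); r=rot(o)
    d=r.inv().apply(np.asarray(p)-o["eef_pos"])/.15
    w=(r.inv()*R).as_rotvec()/np.radians(30) if R is not None else np.zeros(3)
    return d.round(3),w.round(3)
def lookat(z,y):  # tool z and approx y
    z=np.array(z,float);z/=np.linalg.norm(z);y=np.array(y,float);y-=z*(y@z);y/=np.linalg.norm(y)
    return Ro.from_matrix(np.c_[np.cross(y,z),y,z])
E
python3 - <<'E'
from h import *
t=cv2.imread("pics/top0.png");s=cv2.imread("pics/side0.png")
crop(t,240,120,400,260,4.2,"pics/tc.png")
crop(s,210,130,400,300,3.5,"pics/sc.png")
E
```

```text
(no output)
```

View pics/tc.png

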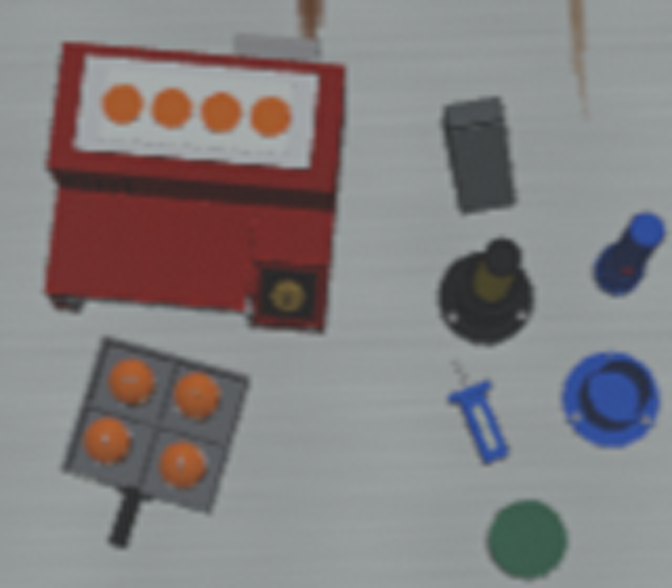

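View pics/sc.png

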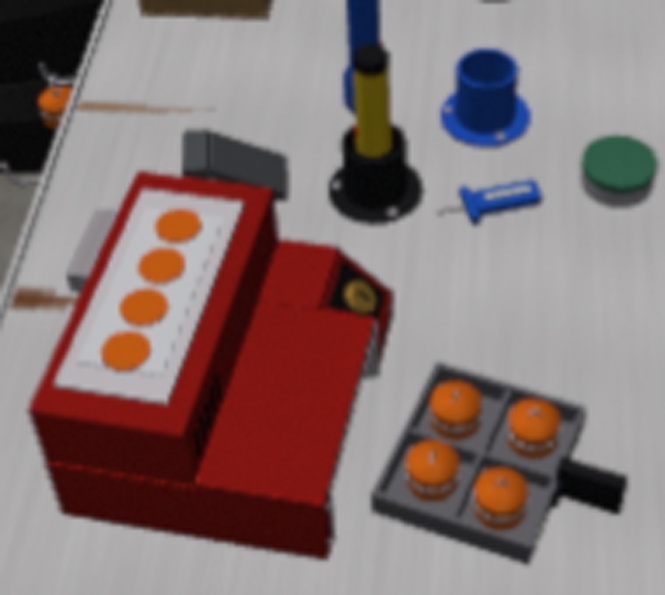

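The crops give usable corners. In the top crop the lock is at (288,295), the tail at (504,254) and the tray rim corners at (105,340), (248,378), (212,514) and (65,470). In the side crop the lock is at (360,296) and the tail at (371,55).

```bash
cat > fit.py <<'E'
from h import *
from scipy.optimize import least_squares
ct,cs=viewer.get_calibration("top"),viewer.get_calibration("side")
T=lambda u,v:(ct,np.array([240+(u+.5)/4.2-.5,120+(v+.5)/4.2-.5]))
S=lambda u,v:(cs,np.array([210+(u+.5)/3.5-.5,130+(v+.5)/3.5-.5]))
def fit(pts,x0):
    def f(p):
        R=Ro.from_euler("z",p[2]).as_matrix()
        return np.concatenate([proj(c,R@np.array(X)/1000+[p[0],p[1],0])-uv for X,(c,uv) in pts])
    r=least_squares(f,x0,loss="soft_l1"); return r.x,r.fun.reshape(-1,2).round(1).tolist()
un=[((200,94,132),T(65,43)),((200,-140,132),T(345,67)),((90,94,132),T(50,168)),((90,-140,132),T(335,192)),((0,94,72),T(46,296)),((16,-107,56),T(288,295)),
 ((200,-140,132),S(140,173)),((90,-140,132),S(273,190)),((200,94,132),S(33,410)),((90,94,132),S(184,435)),((0,94,72),S(330,500)),((0,94,0),S(330,557)),((16,-107,56),S(360,296))]
u,ru=fit(un,[.7,.1,0]); print("unit",u.round(4),ru)
tr=[((60,65,24),T(105,339)),((60,-65,24),T(248,378)),((-60,-65,24),T(212,512)),((-60,65,24),T(65,470)),((-108,0,40),T(120,546)),
 ((60,-65,24),S(437,366)),((-60,-65,24),S(583,410)),((60,65,24),S(375,496)),((-60,65,24),S(530,550)),((-108,0,40),S(625,478))]
t,rt=fit(tr,[.55,.1,0]); print("tray",t.round(4),rt)
print("pull tip",tri([T(122,546),S(624,478)]))
print("tail",tri([T(504,254),S(371,55)]))
print("lock",tri([T(288,295),S(360,296)]))
print("foot",onz(ct,T(486,298)[1],.005),onz(cs,S(376,188)[1],.005))
print("rim",onz(cs,S(376,142)[1],.06))
R=Ro.from_euler("z",u[2])
print("lock model",R.apply([.016,-.107,.056])+[*u[:2],0])
R2=Ro.from_euler("z",t[2]); print("pull",R2.apply([-.085,0,.03])+[*t[:2],0])
print("home pull",R.apply([.064-.085,0,.03])+[*u[:2],0])
print("tray in unit",R.inv().apply([*(t[:2]-u[:2]),0]),t[2]-u[2])
E
python3 fit.py
```

```text
unit [ 0.6427  0.1518 -0.1066] [[-1.7, -0.6], [-0.2, -1.5], [-1.8, 0.4], [-0.3, -0.2], [-0.7, -0.2], [-0.1, 0.9], [-1.3, -2.5], [0.5, -2.6], [-1.3, -1.2], [1.2, -1.4], [-0.5, 0.7], [1.0, 0.4], [1.5, -1.0]]
tray [ 0.5516  0.1598 -0.2927] [[-1.2, -1.1], [-0.2, -1.0], [-0.9, -0.3], [-1.4, 0.1], [-1.3, -0.3], [-0.2, -1.8], [1.2, -1.8], [-0.6, -0.7], [1.2, -1.4], [1.1, 0.2]]
pull tip (array([0.44912036, 0.18548144, 0.03194786]), [array([ 0.1, -0.4]), array([0.6, 0.2])])
tail (array([ 0.65651319, -0.1282038 ,  0.14958713]), [array([-0. ,  0.2]), array([-0.2, -0.1])])
lock (array([0.65148358, 0.0433036 , 0.05110893]), [array([ 0., -0.]), array([0., 0.])])
foot [ 0.65393948 -0.12709692  0.005     ] [ 0.65500486 -0.12225507  0.005     ]
rim [ 0.65357944 -0.1219552   0.06      ]
lock model [0.64725182 0.04374804 0.056     ]
pull [0.47020927 0.18434268 0.03      ]
home pull [0.62185027 0.15407828 0.03      ]
tray in unit [-0.09146819 -0.00177303  0.        ] -0.1860836787258882
```

```bash
cat > tgt.py <<'E'
from h import *
import sys
def down(yaw): # tool z down, tool y along +-y of frame with that yaw, nearest to present
    y=np.array([-np.sin(yaw),np.cos(yaw),0]); r=rot()
    if r.apply([0,1,0])@y<0: y=-y
    return lookat([0,0,-1],y)
def to(p,yaw):
    o=ctrl.get_obs(); print("pos",o["eef_pos"].round(4),"axes x,y,z",rot(o).as_matrix().T.round(3).tolist(),"t",o["time_s"],"q6",o["q"][5].round(2))
    print("rows total",*rows(p,down(yaw),o))
E
python3 - <<'E'
from tgt import *
t=[.5516,.1598];R=Ro.from_euler("z",-.2927)
g=R.apply([-.092,0,0])+[*t,0]; print(g); to([g[0],g[1],.17],-.2927)
E
```

```text
[0.46351292 0.18634554 0.        ]
pos [0.2273 0.5277 0.2306] axes x,y,z [[-0.918, 0.396, 0.0], [0.396, 0.918, -0.001], [-0.001, -0.001, -1.0]] t 0.15 q6 -0.21
rows total [-2.347 -1.466  0.405] [-0.002 -0.001 -0.218]
```

```bash
python3 -m handwheel '[{"travel":[-0.168,-0.105,0.029],"dr":[0,0,0]},{"travel":[-0.168,-0.105,0.029],"dr":[0,0,0]},{"travel":[-0.168,-0.105,0.029],"dr":[0,0,0]},{"travel":[-0.168,-0.105,0.029],"dr":[0,0,0]},{"travel":[-0.168,-0.105,0.029],"dr":[0,0,0]},{"travel":[-0.168,-0.105,0.029],"dr":[0,0,0]},{"travel":[-0.168,-0.105,0.029],"dr":[0,0,0]},{"travel":[-0.168,-0.105,0.029],"dr":[0,0,0]},{"travel":[-0.168,-0.105,0.029],"dr":[0,0,0]},{"travel":[-0.168,-0.105,0.029],"dr":[0,0,0]},{"travel":[-0.168,-0.105,0.029],"dr":[0,0,0]},{"travel":[-0.168,-0.105,0.029],"dr":[0,0,0]},{"travel":[-0.168,-0.105,0.029],"dr":[0,0,0]},{"travel":[-0.168,-0.105,0.029],"dr":[0,0,0]},{"travel":[0,0,0],"dr":[0,0,-0.218]},{"travel":[0,0,0],"dr":[0,0,0]}]' 1
python3 - <<'E'
from tgt import *
to([.4635,.1863,.17],-.2927)
c=viewer.get_calibration("wrist"); im=viewer.camera("wrist")[:,:,::-1]
import pickle; pickle.dump(c,open("c1.pkl","wb"))
cv2.imwrite("pics/w1.png",im)
E
```

```text
time_s: 1.48
eef_pos: [0.4715, 0.1696, 0.1631]
eef_rot: [-0.002, 0.142, 0.99, -0.001]
wrist_force: [-0.0, 0.7, 0.7]
opening: 0.998
pos [0.4715 0.1696 0.1631] axes x,y,z [[-0.96, 0.281, 0.004], [0.281, 0.96, -0.003], [-0.005, -0.001, -1.0]] t 1.4833 q6 -1.18
rows total [ 0.083  0.092 -0.046] [-0.005 -0.008  0.016]
```

View pics/w1.png

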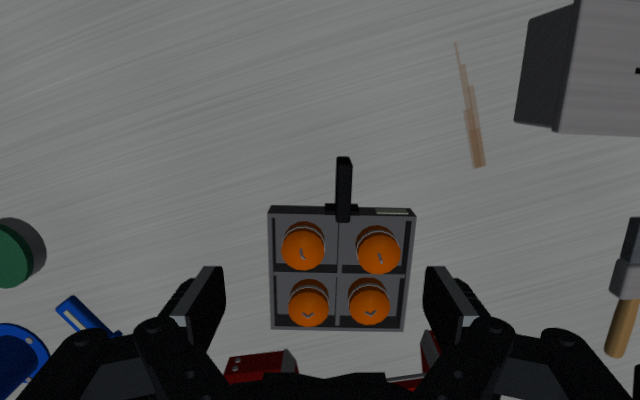

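The wrist view shows the tray with all 4 capsules. Its rim corners are at (268,206), (416,213), (403,331) and (271,330). The top of the pull tip is at (344,157).

```bash
cat > fit2.py <<'E'
from fit import *
import pickle
cw=pickle.load(open("c1.pkl","rb")); W=lambda u,v:(cw,np.array([u,v],float))
wp=[((-60,-65,24),W(268,206)),((-60,65,24),W(416,213)),((60,65,24),W(404,331)),((60,-65,24),W(271,330)),((-108,0,40),W(344,157)),((-60,0,40),W(343,221))]
print("---wrist",fit(wp,[.55,.16,-.29])); t,r=fit(tr+wp,[.55,.16,-.29]); print("all",t,r)
E
python3 fit2.py | sed -n '/---/,$p'
python3 - <<'E'
from h import *
import pickle
cw=pickle.load(open("c1.pkl","rb"));ct=viewer.get_calibration("top")
print(tri([(cw,np.array([344,157.])),(ct,np.array([240+120/4.2,120+546/4.2]))]))
E
```

```text
---wrist (array([ 0.5516474 ,  0.1615123 , -0.30126487]), [[-1.6, 4.9], [0.7, 0.4], [0.1, -1.6], [-0.1, -2.5], [0.7, 3.3], [-0.3, -2.5]])
all [ 0.55172932  0.16140126 -0.30023635] [[-1.5, -1.2], [-0.6, -0.9], [-1.5, -0.2], [-2.0, -0.1], [-2.0, -0.3], [-0.1, -1.5], [1.3, -1.1], [-0.8, -0.4], [0.8, -0.7], [0.9, 1.0], [-1.7, 5.1], [0.5, 0.4], [0.0, -1.6], [-0.1, -2.4], [0.4, 3.5], [-0.5, -2.4]]
(array([0.45075495, 0.19203935, 0.00063729]), [array([-2.7, -1.7]), array([-0.6, -0.6])])
```

```bash
python3 - <<'E'
from tgt import *
g=Ro.from_euler("z",-.30).apply([-.089,0,0])+[.5517,.1614,0]; print(g); to([g[0],g[1],.014],-.30)
E
```

```text
[0.46667505 0.1877013  0.        ]
pos [0.4715 0.1697 0.1631] axes x,y,z [[-0.958, 0.285, 0.004], [0.285, 0.958, -0.003], [-0.004, -0.002, -1.0]] t 1.5333 q6 -1.17
rows total [0.061 0.109 0.994] [-0.006 -0.007  0.02 ]
```

```bash
python3 -m handwheel '[{"travel":[0.03,0.05,0.1],"dr":[0,0,0.01]},{"travel":[0.03,0.05,0.1],"dr":[-0.006,-0.007,0.01]},{"travel":[0,0,0.12],"dr":[0,0,0]},{"travel":[0,0,0.12],"dr":[0,0,0]},{"travel":[0,0,0.12],"dr":[0,0,0]},{"travel":[0,0,0.12],"dr":[0,0,0]},{"travel":[0,0,0.1],"dr":[0,0,0]},{"travel":[0,0,0.06],"dr":[0,0,0]},{"travel":[0,0,0],"dr":[0,0,0]},{"travel":[0,0,0],"dr":[0,0,0]}]' 1
python3 -c "
from tgt import *
to([.4667,.1877,.014],-.30)"
```

```text
time_s: 2.37
eef_pos: [0.4645, 0.1948, 0.0342]
eef_rot: [0.002, 0.16, 0.987, 0.001]
wrist_force: [0.5, 0.4, 0.3]
opening: 1.005
pos [0.4645 0.1948 0.0342] axes x,y,z [[-0.949, 0.317, -0.003], [0.317, 0.949, 0.003], [0.004, 0.002, -1.0]] t 2.3667 q6 -1.09
rows total [-0.029 -0.04   0.135] [ 0.006  0.006 -0.042]
```

```bash
python3 -m handwheel '[{"travel":[-0.02,-0.03,0.05],"dr":[0.005,0.005,-0.03]},{"travel":[0,0,0],"dr":[0,0,0]},{"travel":[0,0,0.05],"dr":[0,0,0]},{"travel":[0,0,0],"dr":[0,0,0]},{"travel":[0,0,0.02],"dr":[0,0,0]},{"travel":[0,0,0],"dr":[0,0,0]},{"travel":[0,0,0],"dr":[0,0,0]}]' 1
python3 -c "
from tgt import *
to([.4667,.1877,.014],-.30)"
```

```text
time_s: 2.95
eef_pos: [0.469, 0.1899, 0.0182]
eef_rot: [0.003, 0.153, 0.988, 0.001]
wrist_force: [-0.0, -0.8, -0.7]
opening: 0.999
pos [0.469  0.1899 0.0182] axes x,y,z [[-0.953, 0.302, -0.006], [0.302, 0.953, 0.003], [0.007, 0.001, -1.0]] t 2.95 q6 -1.11
rows total [ 0.01  -0.019  0.028] [ 0.006  0.012 -0.013]
```

```bash
python3 -m handwheel '[{"travel":[0.01,-0.015,0.03],"dr":[0.006,0.01,-0.01]},{"travel":[0,0,0.005],"dr":[0,0,0]},{"travel":[0,0,0],"dr":[0,0,0]}]' 1
python3 -m handwheel '[{"travel":[0,0,0],"dr":[0,0,0]},{"travel":[0,0,0],"dr":[0,0,0]},{"travel":[0,0,0],"dr":[0,0,0]},{"travel":[0,0,0],"dr":[0,0,0]},{"travel":[0,0,0],"dr":[0,0,0]},{"travel":[0,0,0],"dr":[0,0,0]},{"travel":[0,0,0],"dr":[0,0,0]},{"travel":[0,0,0],"dr":[0,0,0]},{"travel":[0,0,0],"dr":[0,0,0]},{"travel":[0,0,0],"dr":[0,0,0]}]' -1
python3 -c "
from tgt import *
to([.4667,.1877,.014],-.30)"
```

```text
time_s: 3.2
eef_pos: [0.4671, 0.188, 0.0128]
eef_rot: [0.001, 0.15, 0.989, -0.0]
wrist_force: [1.0, -1.0, 0.1]
opening: 1.002
time_s: 4.03
eef_pos: [0.467, 0.1879, 0.013]
eef_rot: [0.001, 0.15, 0.989, -0.0]
wrist_force: [-0.3, -0.0, 0.3]
opening: 0.124
pos [0.467  0.1879 0.013 ] axes x,y,z [[-0.955, 0.297, -0.001], [0.297, 0.955, -0.0], [0.001, -0.0, -1.0]] t 4.0333 q6 -1.12
rows total [ 0.002 -0.002 -0.007] [-0.     0.002 -0.004]
```

```bash
cat > fit3.py <<'E'
from fit import *
def res(p):
    out=[]
    for pts,q in((un,p[:3]),(tr,p[3:6])):
        R=Ro.from_euler("z",q[2]).as_matrix()
        for X,(c,uv) in pts:
            off=p[6:8] if c is ct else p[8:10]
            out.append(proj(c,R@np.array(X)/1000+[q[0],q[1],0])+off-uv)
    return np.r_[np.concatenate(out),p[6:]*.5]
r=least_squares(res,np.r_[u,t,0,0,0,0],loss="soft_l1"); p=r.x
print("===",p.round(4)); print(r.fun[:-4].reshape(-1,2).round(1).tolist())
R=Ro.from_euler("z",p[2]); print("tray in unit",R.inv().apply([*(p[3:5]-p[:2]),0]),p[5]-p[2])
R2=Ro.from_euler("z",p[5]); print("TCP in tray",R2.inv().apply([.467-p[3],.1879-p[4],0]))
E
python3 fit3.py | sed -n '/===/,$p'
```

```text
=== [ 0.6445  0.1438 -0.1056  0.5528  0.1515 -0.2948 -1.3841  0.8222 -0.0802
  3.7551]
[[-0.8, -0.3], [0.7, -1.2], [-0.8, 0.6], [0.7, -0.0], [0.2, 0.1], [0.8, 1.1], [-1.4, -0.8], [0.1, -1.0], [-1.3, -0.2], [1.0, -0.5], [-0.9, 1.5], [0.6, 1.3], [1.0, 0.5], [-0.2, -0.7], [0.7, -0.6], [0.0, 0.1], [-0.5, 0.4], [-0.4, 0.1], [-0.5, -0.5], [0.6, -0.6], [-0.9, 0.2], [0.6, -0.6], [0.4, 1.2]]
tray in unit [-0.09198985 -0.00192083  0.        ] -0.1892362205730716
TCP in tray [-0.09266648  0.00985933  0.        ]
```

```bash
python3 -m handwheel '[{"travel":[-0.014,-0.014,0],"dr":[0,0,-0.06]},{"travel":[-0.014,-0.014,0],"dr":[0,0,-0.06]},{"travel":[-0.014,-0.014,0],"dr":[0,0,-0.06]},{"travel":[-0.014,-0.014,0],"dr":[0,0,-0.06]},{"travel":[-0.014,-0.014,0],"dr":[0,0,-0.06]},{"travel":[0,0,0],"dr":[0,0,0]},{"travel":[0,0,0],"dr":[0,0,0]}]' -1
python3 -c "
from tgt import *
to([.4756,.1717,.013],-.11)"
```

```text
time_s: 4.62
eef_pos: [0.4725, 0.1752, 0.013]
eef_rot: [-0.002, 0.069, 0.998, -0.0]
wrist_force: [-1.1, 0.9, 0.6]
opening: 0.126
pos [0.4725 0.1752 0.013 ] axes x,y,z [[-0.99, 0.138, 0.004], [0.138, 0.99, -0.001], [-0.004, -0.0, -1.0]] t 4.6167 q6 -1.31
rows total [-0.024 -0.02   0.   ] [-0.001 -0.007 -0.055]
```

```bash
python3 -m handwheel '[{"travel":[-0.012,-0.01,0],"dr":[0,-0.004,-0.03]},{"travel":[-0.012,-0.01,0],"dr":[0,-0.003,-0.02]},{"travel":[0,0,0],"dr":[0,0,0]},{"travel":[0,0,0],"dr":[0,0,0]}]' -1
python3 - <<'E'
from tgt import *
to([.4756,.1717,.013],-.11)
t=viewer.camera("top")[:,:,::-1];s=viewer.camera("side")[:,:,::-1]
a=cv2.resize(t[140:260,240:340],None,fx=4,fy=4,interpolation=cv2.INTER_CUBIC)
b=cv2.resize(s[170:290,260:360],None,fx=4,fy=4,interpolation=cv2.INTER_CUBIC)
cv2.imwrite("pics/m1.png",np.hstack([a,b]))
E
```

```text
time_s: 4.95
eef_pos: [0.4743, 0.1723, 0.013]
eef_rot: [-0.001, 0.056, 0.998, -0.0]
wrist_force: [-0.9, -0.4, 0.5]
opening: 0.128
pos [0.4743 0.1723 0.013 ] axes x,y,z [[-0.994, 0.111, 0.003], [0.111, 0.994, -0.0], [-0.003, -0.0, -1.0]] t 4.95 q6 -1.35
rows total [-0.009 -0.003  0.   ] [-0.001 -0.005 -0.003]
```

View pics/m1.png

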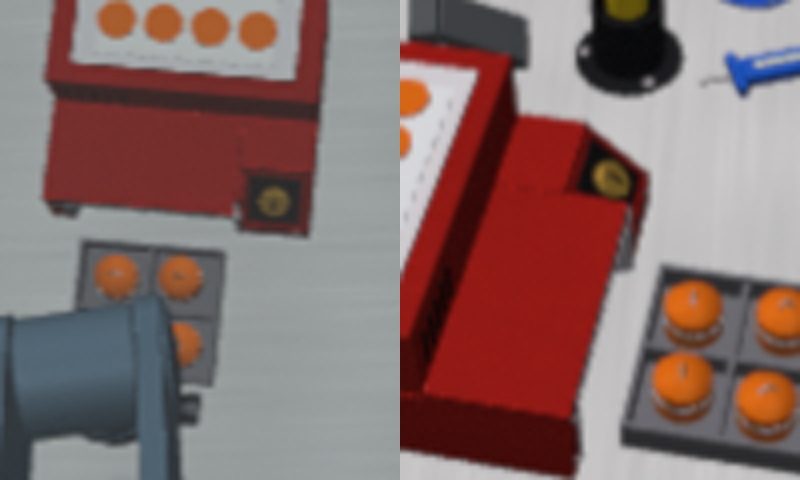

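The tray is now close to square with the mouth. Its rim corners are at (82,241) and (224,253) in the top half, and at (662,266) and (625,440) in the side half.

```bash
cat > f4.py <<'E'
from fit import *
T2=lambda u,v:(ct,np.array([240+(u+.5)/4-.5,140+(v+.5)/4-.5]))
S2=lambda u,v:(cs,np.array([260+(u-400+.5)/4-.5,170+(v+.5)/4-.5]))
print("===")
for nm,c in(("top",ct),("side",cs)):
    up,r=fit([p for p in un if p[1][0] is c],[.64,.15,-.1])
    R=Ro.from_euler("z",up[2])
    P=[onz(c,x[1],.024) for x in ([T2(82,241),T2(224,253)] if c is ct else [S2(625,436),S2(662,266)])]
    L=[R.inv().apply(x-[*up[:2],0]) for x in P]
    print(nm,up,r,np.round(L,4).tolist(), "mid",(L[0]+L[1])/2, "yaw", np.arctan2(-(L[0]-L[1])[0],(L[0]-L[1])[1]))
E
python3 f4.py | sed -n '/===/,$p'
```

```text
===
top [ 0.64202749  0.14987058 -0.11398688] [[-0.7, -0.6], [0.8, -1.0], [-1.0, 0.4], [0.4, 0.2], [-0.2, -0.2], [0.4, 1.3]] [[-0.0236, 0.0645, 0.024], [-0.0238, -0.0631, 0.024]] mid [-0.02366571  0.00068061  0.024     ] yaw -0.0013561369132769948
side [ 0.64296331  0.15425296 -0.10177062] [[-1.9, -1.7], [-0.0, -1.9], [-1.6, 0.0], [1.0, -0.3], [-0.5, 1.6], [1.0, 1.3], [1.1, -0.3]] [[-0.0239, 0.0716, 0.024], [-0.023, -0.0623, 0.024]] mid [-0.02346097  0.00468042  0.024     ] yaw 0.006991557031527279
```

```bash
python3 -m handwheel '[{"travel":[-0.04,-0.005,0],"dr":[0,0,0]},{"travel":[-0.04,-0.003,0],"dr":[0,-0.004,0]},{"travel":[-0.04,0,0],"dr":[0,0,0]},{"travel":[-0.04,0,0],"dr":[0,0,0]},{"travel":[-0.04,0,0],"dr":[0,0,0]},{"travel":[-0.04,0,0],"dr":[0,0,0]},{"travel":[0,0,0],"dr":[0,0,0]}]' -1
python3 -c "
from tgt import *
to([.4756,.1717,.013],-.11);print(ctrl.get_obs()['torque'])"
```

```text
time_s: 5.63
eef_pos: [0.5028, 0.1693, 0.0133]
eef_rot: [-0.009, 0.055, 0.998, -0.0]
wrist_force: [3.4, -1.5, -0.1]
opening: 0.125
pos [0.5028 0.1693 0.0133] axes x,y,z [[-0.994, 0.109, 0.018], [0.109, 0.994, -0.002], [-0.018, 0.0, -1.0]] t 5.6333 q6 -1.36
rows total [ 0.182 -0.004  0.006] [-0.003 -0.034  0.001]
[-0.1880796  -0.76722129 -0.12464778]
```

```bash
python3 -m handwheel '[{"travel":[-0.04,0,0],"dr":[0,-0.015,0]},{"travel":[-0.04,0,0],"dr":[0,-0.015,0]},{"travel":[-0.04,0,0],"dr":[0,-0.008,0]},{"travel":[-0.04,0,0],"dr":[0,-0.005,0]},{"travel":[-0.04,0,0],"dr":[0,-0.005,0]},{"travel":[-0.04,0,0],"dr":[0,-0.005,0]},{"travel":[0,0,0],"dr":[0,0,0]}]' -1
python3 -c "
from tgt import *
to([.6022,.1577,.013],-.11);print(ctrl.get_obs()['torque'])"
```

```text
time_s: 6.22
eef_pos: [0.5295, 0.1675, 0.0131]
eef_rot: [-0.006, 0.054, 0.999, -0.001]
wrist_force: [1.1, -0.8, -1.4]
opening: 0.126
pos [0.5295 0.1675 0.0131] axes x,y,z [[-0.994, 0.107, 0.011], [0.107, 0.994, -0.003], [-0.012, -0.002, -1.0]] t 6.2167 q6 -1.37
rows total [-0.489 -0.013 -0.005] [-0.006 -0.022  0.005]
[ 0.12367431 -0.4005246  -0.05038848]
```

```bash
python3 -m handwheel '[{"travel":[-0.04,-0.007,0],"dr":[0,-0.015,0]},{"travel":[-0.04,-0.006,0],"dr":[-0.005,-0.012,0]},{"travel":[-0.04,-0.002,0],"dr":[0,-0.008,0]},{"travel":[-0.04,-0.002,0],"dr":[0,-0.005,0]},{"travel":[-0.04,-0.002,0],"dr":[0,-0.005,0]},{"travel":[-0.04,-0.002,0],"dr":[0,-0.005,0]},{"travel":[-0.04,-0.002,0],"dr":[0,-0.005,0]},{"travel":[-0.04,0,0],"dr":[0,-0.005,0]},{"travel":[0,0,0],"dr":[0,0,0]}]' -1
python3 -c "
from tgt import *
to([.6022,.1577,.013],-.11);print(ctrl.get_obs()['torque'])"
```

```text
time_s: 6.97
eef_pos: [0.5627, 0.1627, 0.0131]
eef_rot: [-0.006, 0.052, 0.999, -0.001]
wrist_force: [1.9, 0.0, -1.7]
opening: 0.129
pos [0.5627 0.1627 0.0131] axes x,y,z [[-0.995, 0.104, 0.012], [0.104, 0.995, -0.002], [-0.012, -0.001, -1.0]] t 6.9667 q6 -1.39
rows total [-0.265 -0.006 -0.002] [-0.004 -0.023  0.011]
[-0.02960185 -0.48193679 -0.06746785]
```

```bash
python3 -m handwheel '[{"travel":[-0.04,-0.002,0],"dr":[0,-0.015,-0.004]},{"travel":[-0.04,-0.002,0],"dr":[0,-0.012,-0.004]},{"travel":[-0.04,-0.002,0],"dr":[0,-0.008,0]},{"travel":[-0.04,-0.002,0],"dr":[0,-0.005,0]},{"travel":[-0.04,-0.002,0],"dr":[0,-0.005,0]},{"travel":[-0.04,-0.002,0],"dr":[0,-0.005,0]},{"travel":[-0.04,-0.002,0],"dr":[0,-0.005,0]},{"travel":[-0.04,0,0],"dr":[0,-0.005,0]},{"travel":[-0.04,0,0],"dr":[0,-0.005,0]},{"travel":[0,0,0],"dr":[0,0,0]}]' -1
python3 -c "
from tgt import *
to([.6209,.155,.013],-.11);print(ctrl.get_obs()['torque'])"
```

```text
time_s: 7.8
eef_pos: [0.6012, 0.1588, 0.0131]
eef_rot: [-0.006, 0.048, 0.999, -0.001]
wrist_force: [1.8, -0.8, -0.4]
opening: 0.132
pos [0.6012 0.1588 0.0131] axes x,y,z [[-0.995, 0.096, 0.012], [0.096, 0.995, -0.003], [-0.012, -0.002, -1.0]] t 7.8 q6 -1.41
rows total [-0.133 -0.013 -0.001] [-0.007 -0.022  0.026]
[ 0.11768837 -0.56846438 -0.09350051]
```

```bash
python3 -m handwheel '[{"travel":[-0.03,-0.003,0],"dr":[0,-0.01,0.01]},{"travel":[-0.03,-0.003,0],"dr":[0,-0.01,0.01]},{"travel":[-0.03,-0.002,0],"dr":[0,-0.008,0]},{"travel":[-0.03,-0.002,0],"dr":[0,-0.005,0]},{"travel":[-0.03,0,0],"dr":[0,-0.005,0]},{"travel":[-0.02,0,0],"dr":[0,0,0]}]' -1
python3 -m handwheel '[{"travel":[-0.02,0,0],"dr":[0,0,0]},{"travel":[-0.02,0,0],"dr":[0,0,0]}]'
python3 -m handwheel '[{"travel":[-0.02,0,0],"dr":[0,0,0]},{"travel":[-0.02,0,0],"dr":[0,0,0]}]'
python3 -c "
from tgt import *
to([.6209,.155,.013],-.11);print(ctrl.get_obs()['torque'])"
```

```text
time_s: 8.3
eef_pos: [0.6171, 0.1574, 0.013]
eef_rot: [-0.006, 0.053, 0.999, -0.001]
wrist_force: [-8.0, 0.6, 8.1]
opening: 0.127
time_s: 8.47
eef_pos: [0.6184, 0.1575, 0.013]
eef_rot: [-0.011, 0.052, 0.999, -0.002]
wrist_force: [-21.0, -1.2, 19.6]
opening: 0.126
time_s: 8.63
eef_pos: [0.6182, 0.1575, 0.0129]
eef_rot: [-0.018, 0.052, 0.998, -0.002]
wrist_force: [-15.4, 0.3, 15.1]
opening: 0.127
pos [0.6182 0.1575 0.0129] axes x,y,z [[-0.994, 0.104, 0.036], [0.104, 0.995, -0.006], [-0.036, -0.003, -0.999]] t 8.6333 q6 -1.4
rows total [-0.02  -0.015 -0.001] [-0.012 -0.068  0.011]
[ 0.18298082  1.73301806 -0.09127338]
```

```bash
python3 -m handwheel '[{"travel":[-0.03,0,0],"dr":[0,-0.05,0]},{"travel":[-0.03,0,0],"dr":[0,-0.04,0]},{"travel":[-0.04,0,0],"dr":[0,-0.03,0]},{"travel":[-0.04,0,0],"dr":[0,-0.03,0]}]' -1
python3 - <<'E'
from tgt import *
to([.6209,.155,.013],-.11);print(ctrl.get_obs()['torque'],ctrl.get_obs()['wrist_force'])
t=viewer.camera("top")[:,:,::-1];s=viewer.camera("side")[:,:,::-1]
a=cv2.resize(t[140:260,240:340],None,fx=4,fy=4,interpolation=cv2.INTER_CUBIC)
b=cv2.resize(s[170:290,260:360],None,fx=4,fy=4,interpolation=cv2.INTER_CUBIC)
cv2.imwrite("pics/m2.png",np.hstack([a,b]))
E
```

```text
time_s: 8.97
eef_pos: [0.6185, 0.1575, 0.0123]
eef_rot: [-0.001, 0.052, 0.999, -0.005]
wrist_force: [-23.1, -1.0, 25.4]
opening: 0.128
pos [0.6185 0.1575 0.0123] axes x,y,z [[-0.995, 0.103, 0.002], [0.103, 0.995, -0.011], [-0.003, -0.011, -1.0]] t 8.9667 q6 -1.39
rows total [-0.018 -0.015 -0.005] [-0.021 -0.003  0.013]
[ 0.55625834  4.12998439 -0.17795168] [-23.14524359  -0.9647462   25.43243732]
```

View pics/m2.png

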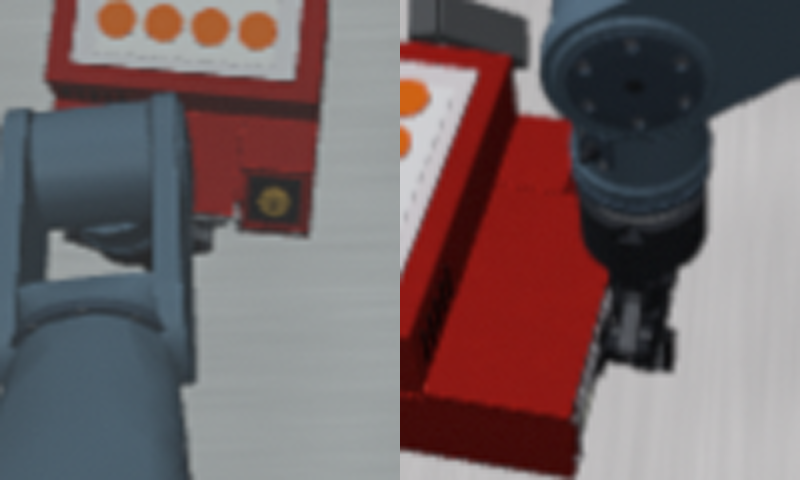

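```bash
python3 -m handwheel '[{"travel":[0,0,0],"dr":[0,0,0]},{"travel":[0,0,0],"dr":[0,0,0]},{"travel":[0,0,0],"dr":[0,0,0]},{"travel":[0,0,0],"dr":[0,0,0]},{"travel":[0,0,0],"dr":[0,0,0]},{"travel":[0,0,0],"dr":[0,0,0]}]' 1
python3 -m handwheel '[{"travel":[0.05,0,-0.03],"dr":[0,0,0]},{"travel":[0.1,0,-0.06],"dr":[0,0,0]},{"travel":[0.15,0,-0.15],"dr":[0,0,0]},{"travel":[0.15,0,-0.15],"dr":[0,0,0]},{"travel":[0.15,0,-0.15],"dr":[0,0,0]},{"travel":[0.15,0,-0.15],"dr":[0,0,0]},{"travel":[0,0,0],"dr":[0,0,0]},{"travel":[0,0,0],"dr":[0,0,0]}]' 1
python3 - <<'E'
from tgt import *
to([.5209,.155,.113],-.11)
t=viewer.camera("top")[:,:,::-1];s=viewer.camera("side")[:,:,::-1]
import pickle; pickle.dump(viewer.get_calibration("wrist"),open("c2.pkl","wb"))
cv2.imwrite("pics/w2.png",viewer.camera("wrist")[:,:,::-1])
a=cv2.resize(t[160:260,250:330],None,fx=5,fy=5,interpolation=cv2.INTER_CUBIC)
b=cv2.resize(s[190:290,290:370],None,fx=5,fy=5,interpolation=cv2.INTER_CUBIC)
cv2.imwrite("pics/m3.png",np.hstack([a,b]))
E
```

```text
time_s: 9.57
eef_pos: [0.6177, 0.1575, 0.0111]
eef_rot: [-0.001, 0.051, 0.999, -0.006]
wrist_force: [-0.0, 0.3, -0.3]
opening: 0.963
time_s: 10.23
eef_pos: [0.4988, 0.1698, 0.1177]
eef_rot: [-0.001, 0.052, 0.999, -0.006]
wrist_force: [-0.6, -0.0, -1.0]
opening: 0.997
pos [0.4988 0.1698 0.1177] axes x,y,z [[-0.995, 0.105, 0.002], [0.104, 0.994, -0.012], [-0.003, -0.011, -1.0]] t 10.2333 q6 -1.35
rows total [-0.157 -0.082  0.032] [-0.022 -0.004  0.01 ]
```

View pics/m3.png

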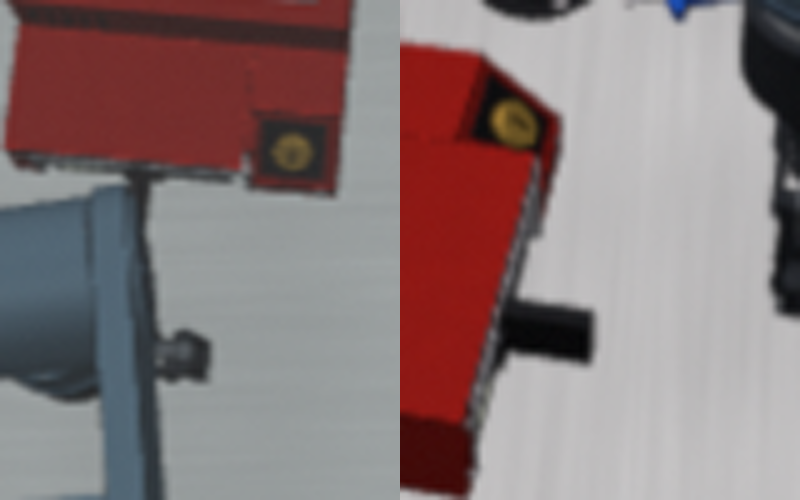

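The tray is inside and only the pull sticks out. The pull's far top tip corner is at about (593,313) in the side half. Next I'll check its depth.

```bash
cat > f5.py <<'E'
from fit import *
print("===")
S3=lambda u,v:(cs,np.array([290+(u-400+.5)/5-.5,190+(v+.5)/5-.5]))
up,r=fit([p for p in un if p[1][0] is cs],[.64,.15,-.1]); R=Ro.from_euler("z",up[2])
for uv in((593,313),(591,336),(591,360)):
  print([R.inv().apply(onz(cs,S3(*uv)[1],z)-[*up[:2],0]).round(4).tolist() for z in(.04,.004)])
# check: edge of unit in the same crop, roof front right/left
for uv in((536,152),(466,424)): print("roof front",R.inv().apply(onz(cs,S3(*uv)[1],.072)-[*up[:2],0]).round(4))
E
python3 f5.py | sed -n '/===/,$p'
```

```text
===
[[-0.0421, -0.0005, 0.04], [-0.0375, -0.0262, 0.004]]
[[-0.0436, 0.0136, 0.04], [-0.039, -0.0114, 0.004]]
[[-0.0461, 0.0279, 0.04], [-0.0416, 0.0035, 0.004]]
roof front [ 0.0006 -0.074   0.072 ]
roof front [0.0013 0.0952 0.072 ]
```

View pics/w2.png

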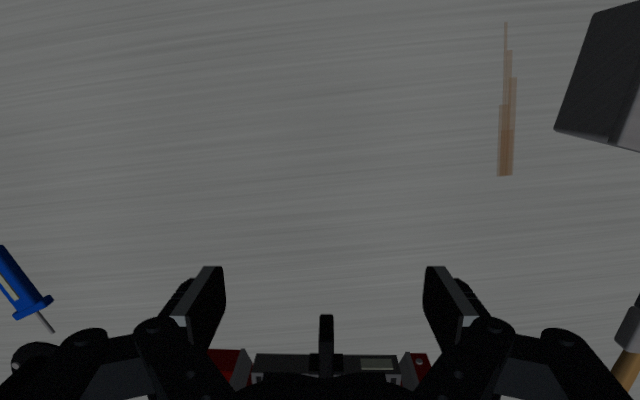

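The tray reads home. The pull tip is about 43 mm out against 44 expected, and the stop was felt at about 20 N. In the wrist view the front wall is level with the mouth. Torch next.

```bash
python3 -m handwheel '[{"travel":[0,0,-0.15],"dr":[0,0,0]},{"travel":[0,0,-0.2],"dr":[-0.02,0,0]},{"travel":[0,0,-0.2],"dr":[0,0,0]},{"travel":[0,0,-0.1],"dr":[0,0,0]},{"travel":[0,0,0],"dr":[0,0,0]},{"travel":[0,0,0],"dr":[0,0,0]}]' 0.4
python3 -c "
from tgt import *
to([.656,-.126,.22],-.11)"
```

```text
time_s: 10.88
eef_pos: [0.5003, 0.168, 0.2082]
eef_rot: [-0.01, 0.054, 0.998, -0.002]
wrist_force: [-0.9, -0.6, 0.1]
opening: 0.703
pos [0.5003 0.168  0.2082] axes x,y,z [[-0.994, 0.109, 0.019], [0.109, 0.994, -0.005], [-0.02, -0.002, -1.0]] t 10.8833 q6 -1.36
rows total [-1.243 -1.836 -0.094] [-0.009 -0.037  0.002]
```

```bash
python3 -m handwheel '[{"travel":[-0.05,-0.1,-0.03],"dr":[0,-0.01,0]},{"travel":[-0.1,-0.165,-0.03],"dr":[0,-0.01,0]},{"travel":[-0.11,-0.165,-0.01],"dr":[0,-0.01,0]},{"travel":[-0.11,-0.165,0],"dr":[0,0,0]},{"travel":[-0.11,-0.165,0],"dr":[0,0,0]},{"travel":[-0.11,-0.165,0],"dr":[0,0,0]},{"travel":[-0.11,-0.165,0],"dr":[0,0,0]},{"travel":[-0.11,-0.165,0],"dr":[0,0,0]},{"travel":[-0.11,-0.165,0],"dr":[0,0,0]},{"travel":[-0.11,-0.165,0],"dr":[0,0,0]},{"travel":[-0.11,-0.12,0],"dr":[0,0,0]},{"travel":[0,0,0],"dr":[0,0,0]},{"travel":[0,0,0],"dr":[0,0,0]},{"travel":[0,0,0],"dr":[0,0,0]}]' 0.4
python3 -c "
from tgt import *
to([.656,-.126,.22],-.11)"
```

```text
time_s: 12.05
eef_pos: [0.6383, -0.1182, 0.1773]
eef_rot: [-0.025, 0.055, 0.998, 0.002]
wrist_force: [-0.6, -0.6, 0.2]
opening: 0.7
pos [ 0.6383 -0.1182  0.1773] axes x,y,z [[-0.993, 0.11, 0.05], [0.11, 0.994, 0.001], [-0.049, 0.007, -0.999]] t 12.05 q6 -1.82
rows total [-0.108 -0.038 -0.29 ] [ 0.002 -0.095 -0.   ]
```

```bash
python3 -m handwheel '[{"travel":[-0.03,-0.02,-0.1],"dr":[0,-0.05,0]},{"travel":[-0.03,-0.02,0],"dr":[0,-0.04,0]},{"travel":[-0.03,0,0],"dr":[0,0,0]},{"travel":[0,0,0],"dr":[0,0,0]},{"travel":[0,0,0],"dr":[0,0,0]}]' 0.4
python3 - <<'E'
from tgt import *
to([.656,-.126,.094],-.11)
t=viewer.camera("top")[:,:,::-1];s=viewer.camera("side")[:,:,::-1]
a=cv2.resize(t[130:230,310:410],None,fx=4,fy=4,interpolation=cv2.INTER_CUBIC)
b=cv2.resize(s[90:190,270:370],None,fx=4,fy=4,interpolation=cv2.INTER_CUBIC)
cv2.imwrite("pics/m4.png",np.hstack([a,b]))
E
```

```text
time_s: 12.47
eef_pos: [0.6514, -0.1222, 0.1917]
eef_rot: [-0.0, 0.053, 0.999, 0.001]
wrist_force: [0.2, 0.2, -0.2]
opening: 0.703
pos [ 0.6514 -0.1222  0.1917] axes x,y,z [[-0.994, 0.106, 0.001], [0.106, 0.994, 0.002], [-0.0, 0.003, -1.0]] t 12.4667 q6 -1.83
rows total [-0.034 -0.023  0.651] [ 0.005 -0.001  0.007]
```

View pics/m4.png

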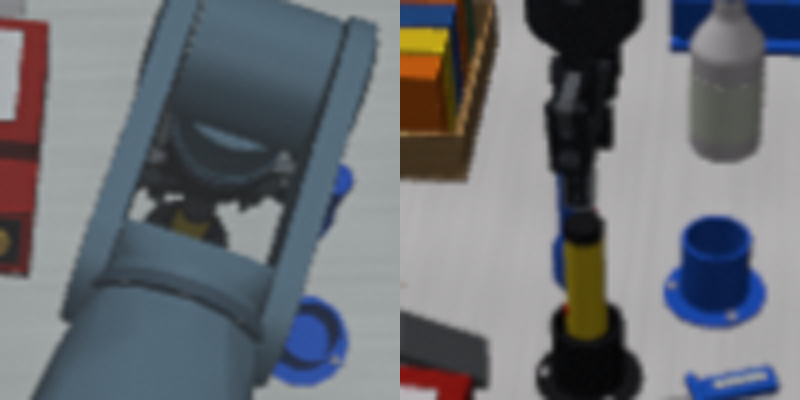

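```bash
python3 - <<'E'
from h import *
c=viewer.get_calibration("side")
for X in([.6514,-.1222,.1917],[.6514,-.1222,.155],[.656,-.126,.155],[.656,-.126,.06]):
    p=proj(c,X); print(X,[400+(p[0]-270)*4,(p[1]-90)*4])
E
```

```text
[0.6514, -0.1222, 0.1917] [np.float64(586.629560058941), np.float64(179.1631153328242)]
[0.6514, -0.1222, 0.155] [np.float64(587.9891601780259), np.float64(220.8991679875112)]
[0.656, -0.126, 0.155] [np.float64(581.933019646993), np.float64(217.19636643180024)]
[0.656, -0.126, 0.06] [np.float64(585.5180880639437), np.float64(317.01521707714073)]
```

```bash
python3 -m handwheel '[{"travel":[-0.02,-0.015,0.05],"dr":[0,0,0]},{"travel":[-0.005,-0.005,0.09],"dr":[0,0,0]},{"travel":[0,0,0.09],"dr":[0,0,0]},{"travel":[0,0,0.09],"dr":[0,0,0]},{"travel":[0,0,0.09],"dr":[0,0,0]},{"travel":[0,0,0.08],"dr":[0,0,0]},{"travel":[0,0,0.05],"dr":[0,0,0]},{"travel":[0,0,0],"dr":[0,0,0]},{"travel":[0,0,0],"dr":[0,0,0]}]' 0.4
python3 -c "
from tgt import *
to([.655,-.125,.094],-.11)"
```

```text
time_s: 13.32
eef_pos: [0.6523, -0.1245, 0.0975]
eef_rot: [-0.004, 0.053, 0.999, 0.002]
wrist_force: [-0.6, -0.7, 0.7]
opening: 0.701
pos [ 0.6523 -0.1245  0.0975] axes x,y,z [[-0.994, 0.106, 0.008], [0.106, 0.994, 0.004], [-0.007, 0.005, -1.0]] t 13.3167 q6 -1.83
rows total [-0.018 -0.002  0.023] [ 0.008 -0.015  0.008]
```

```bash
python3 -m handwheel '[{"travel":[-0.015,0,0.02],"dr":[0.008,-0.013,0]},{"travel":[0,0,0],"dr":[0,0,0]},{"travel":[0,0,0],"dr":[0,0,0]}]' 0.4
python3 -m handwheel '[{"travel":[0,0,0],"dr":[0,0,0]},{"travel":[0,0,0],"dr":[0,0,0]},{"travel":[0,0,0],"dr":[0,0,0]},{"travel":[0,0,0],"dr":[0,0,0]},{"travel":[0,0,0],"dr":[0,0,0]},{"travel":[0,0,0],"dr":[0,0,0]},{"travel":[0,0,0],"dr":[0,0,0]},{"travel":[0,0,0],"dr":[0,0,0]}]' -1
python3 -c "
from tgt import *
to([.655,-.125,.194],-.11)"
```

```text
time_s: 13.57
eef_pos: [0.6553, -0.125, 0.0948]
eef_rot: [0.0, 0.053, 0.999, -0.0]
wrist_force: [-1.1, 0.5, 0.4]
opening: 0.699
time_s: 14.23
eef_pos: [0.6562, -0.1252, 0.0969]
eef_rot: [0.002, 0.053, 0.999, -0.001]
wrist_force: [0.3, -0.7, 0.4]
opening: 0.334
pos [ 0.6562 -0.1252  0.0969] axes x,y,z [[-0.994, 0.106, -0.004], [0.106, 0.994, -0.001], [0.004, -0.002, -1.0]] t 14.2333 q6 -1.83
rows total [ 0.006 -0.    -0.648] [-0.003  0.007  0.008]
```

```bash
python3 -m handwheel '[{"travel":[0,0,-0.04],"dr":[0,0.005,0]},{"travel":[0,0,-0.06],"dr":[0,0,0]},{"travel":[0,0,-0.06],"dr":[0,0,0]},{"travel":[0,0,-0.06],"dr":[0,0,0]},{"travel":[0,0,-0.06],"dr":[0,0,0]}]' -1
python3 -c "
from tgt import *
to([.656,-.125,.194],-.11)"
```

```text
time_s: 14.65
eef_pos: [0.6548, -0.1245, 0.1398]
eef_rot: [-0.002, 0.053, 0.999, 0.0]
wrist_force: [0.9, 0.3, -3.1]
opening: 0.335
pos [ 0.6548 -0.1245  0.1398] axes x,y,z [[-0.994, 0.106, 0.003], [0.106, 0.994, -0.0], [-0.003, 0.0, -1.0]] t 14.65 q6 -1.83
rows total [-0.007 -0.003 -0.362] [-0.    -0.006  0.008]
```

```bash
python3 -m handwheel '[{"travel":[-0.003,0,-0.08],"dr":[0,-0.005,0]},{"travel":[0,0,-0.1],"dr":[0,0,0]},{"travel":[0,0,-0.12],"dr":[0,0,0]},{"travel":[0,0,-0.12],"dr":[0,0,0]},{"travel":[0,0,-0.1],"dr":[0,0,0]},{"travel":[0,0,0],"dr":[0,0,0]}]' -1
python3 - <<'E'
from tgt import *
c30=np.radians(33)
L=np.array([.6485,.0437,.056]); yaw=-.11
t=np.array([-np.cos(c30)*np.cos(yaw),-np.cos(c30)*np.sin(yaw),np.sin(c30)])
P=L+t*(.125+.1106-.0187); print("target",P, "lamp",L+t*.125)
R=lookat(-t,[-np.sin(yaw),np.cos(yaw),0]); o=ctrl.get_obs()
print(o["eef_pos"],o["q"].round(2),o["wrist_force"]); print(*rows(P,R,o))
E
```

```text
time_s: 15.15
eef_pos: [0.6562, -0.125, 0.2307]
eef_rot: [0.003, 0.053, 0.999, -0.001]
wrist_force: [-0.1, -0.1, -1.4]
opening: 0.336
target [0.46769179 0.06366951 0.17413221] lamp [0.54429978 0.05520848 0.12407988]
[ 0.65621901 -0.12496983  0.23073763] [-0.37  0.38  1.36 -0.    1.4  -1.83] [-0.13872183 -0.13577825 -1.35858552]
[1.385 1.119 0.367] [ 0.    -1.888  0.009]
```

```bash
python3 -m handwheel '[{"travel":[0.1,0,0],"dr":[0,0,0]},{"travel":[0.15,0,0],"dr":[0,0,0]},{"travel":[0.15,0.08,0],"dr":[0,0,0]},{"travel":[0.15,0.12,0],"dr":[0,0,0]},{"travel":[0.15,0.13,0],"dr":[0,0,0]},{"travel":[0.15,0.13,0],"dr":[0,0,0]},{"travel":[0.15,0.13,0],"dr":[0,0,0]},{"travel":[0.12,0.13,0],"dr":[0,0,0]},{"travel":[0.1,0.13,0],"dr":[0,0,0]},{"travel":[0.05,0.1,0],"dr":[0,0,0]},{"travel":[0,0.05,0],"dr":[0,0,0]},{"travel":[0,0,0],"dr":[0,0,0]},{"travel":[0,0,0],"dr":[0,0,0]}]' -1
cat > aim.py <<'E'
from tgt import *
def aim(L=[.6485,.0437,.056],el=33,yaw=-.11,d=.125,g=.0919):
    e=np.radians(el)
    L=np.array(L)
    t=np.array([-np.cos(e)*np.cos(yaw),-np.cos(e)*np.sin(yaw),np.sin(e)])
    P=L+t*(d+g); R=lookat(-t,[-np.sin(yaw),np.cos(yaw),0]); o=ctrl.get_obs(); z=rot(o).apply([0,0,1])
    print(o["time_s"],o["eef_pos"].round(4),"q",o["q"].round(2),o["opening"],"zaxis",z.round(3)); print(*rows(P,R,o))
    lamp=o["eef_pos"]+z*g; v=L-lamp; print("lamp",lamp.round(4),"dist",np.linalg.norm(v),"aim err mm",1000*np.linalg.norm(v-z*(v@z)),"elev",np.degrees(np.arcsin(-z[2])))
if __name__=="__main__": aim()
E
python3 aim.py
```

```text
time_s: 16.23
eef_pos: [0.4728, 0.0494, 0.2294]
eef_rot: [0.006, 0.054, 0.999, -0.003]
wrist_force: [0.4, -0.8, -2.2]
opening: 0.334
16.2333 [0.4728 0.0494 0.2294] q [-0.14 -0.05  1.86 -0.    1.32 -1.6 ] 0.3341131141895685 zaxis [ 0.011 -0.006 -1.   ]
[0.048 0.093 0.367] [-0.007 -1.877  0.008]
lamp [0.4738 0.0488 0.1375] dist 0.1928125321402543 aim err mm 173.79583097254618 elev 89.2545870951221
```

```bash
python3 -m handwheel '[{"travel":[0,0.03,0],"dr":[0,-0.1,0]},{"travel":[0,0.03,0],"dr":[0,-0.15,0]},{"travel":[0,0.02,0],"dr":[0,-0.2,0]},{"travel":[0,0,0],"dr":[0,-0.2,0]},{"travel":[0,0,0],"dr":[0,-0.2,0]},{"travel":[0,0,0],"dr":[0,-0.2,0]},{"travel":[0,0,0],"dr":[0,-0.2,0]},{"travel":[0,0,0],"dr":[0,-0.15,0]},{"travel":[0,0,0],"dr":[0,-0.1,0]},{"travel":[0,0,0],"dr":[0,0,0]}]' -1; python3 aim.py
```

```text
time_s: 17.07
eef_pos: [0.4802, 0.0508, 0.2299]
eef_rot: [0.403, 0.052, 0.913, -0.03]
wrist_force: [-1.0, 0.8, -3.7]
opening: 0.333
17.0667 [0.4802 0.0508 0.2299] q [-0.15 -0.56  2.44  0.03  0.42 -1.63] 0.33308618405242935 zaxis [ 0.733 -0.097 -0.674]
[0.337 0.08  0.181] [-0.03  -0.312  0.008]
lamp [0.5475 0.0419 0.168 ] dist 0.15085476064366393 aim err mm 21.600709803910043 elev 42.3558636355376
```

```bash
python3 -m handwheel '[{"travel":[0.06,0.02,0.03],"dr":[-0.01,-0.05,0]},{"travel":[0.06,0.02,0.03],"dr":[-0.01,-0.05,0]},{"travel":[0.05,0.02,0.03],"dr":[-0.01,-0.05,0]},{"travel":[0,0,0],"dr":[0,0,0]}]' -1; python3 -c "
from aim import aim
aim(el=36,d=.12)"
```

```text
time_s: 17.4
eef_pos: [0.4767, 0.0568, 0.2029]
eef_rot: [0.438, 0.049, 0.897, -0.027]
wrist_force: [-0.1, -0.2, -2.9]
opening: 0.34
17.4 [0.4767 0.0568 0.2029] q [-0.14 -0.52  2.53  0.1   0.23 -1.69] 0.3397762563613693 zaxis [ 0.783 -0.092 -0.615]
[0.114 0.04  0.095] [-0.01  -0.066  0.006]
lamp [0.5487 0.0484 0.1464] dist 0.1347244805450515 aim err mm 12.129278991220794 elev 37.96718978879184
```

```bash
python3 -c "
from aim import aim
aim(el=38,d=.12)"; python3 -m handwheel '[{"travel":[0.02,0.015,0.04],"dr":[-0.005,0,0]},{"travel":[0.04,0.015,0.04],"dr":[-0.005,0,0]},{"travel":[0,0,0],"dr":[0,0,0]}]' -1; python3 -c "
from aim import aim
aim(el=38,d=.12)"
```

```text
17.4 [0.4767 0.0568 0.2029] q [-0.14 -0.52  2.53  0.1   0.23 -1.69] 0.3397762563613693 zaxis [ 0.783 -0.092 -0.615]
[0.065 0.039 0.095] [-0.01   0.001  0.006]
lamp [0.5487 0.0484 0.1464] dist 0.1347244805450515 aim err mm 12.129278991220794 elev 37.96718978879184
time_s: 17.65
eef_pos: [0.4838, 0.0589, 0.1899]
eef_rot: [0.436, 0.049, 0.898, -0.026]
wrist_force: [0.1, 0.1, -2.1]
opening: 0.338
17.65 [0.4838 0.0589 0.1899] q [-0.13 -0.45  2.52  0.1   0.17 -1.69] 0.3382684112094652 zaxis [ 0.78  -0.089 -0.619]
[0.025 0.02  0.005] [-0.005 -0.009  0.005]
lamp [0.5555 0.0507 0.133 ] dist 0.12089956688639514 aim err mm 4.469742416409408 elev 38.26218411494748
```

```bash
python3 -m handwheel '[{"travel":[0.02,0.022,0],"dr":[-0.003,0,0]},{"travel":[0,0,0],"dr":[0,0,0]},{"travel":[0,0,0],"dr":[0,0,0]}]' -1; python3 - <<'E'
from aim import *
aim([.648,.045,.056],el=38,d=.12)
t=viewer.camera("top")[:,:,::-1].copy();s=viewer.camera("side")[:,:,::-1].copy()
a=cv2.resize(t[140:260,240:340],None,fx=4,fy=4,interpolation=cv2.INTER_CUBIC)
b=cv2.resize(s[150:270,270:370],None,fx=4,fy=4,interpolation=cv2.INTER_CUBIC)
cv2.imwrite("pics/m5.png",np.hstack([a,b]))
o=ctrl.get_obs();z=rot(o).apply([0,0,1])
for n,x0,y0,off in(("top",240,140,0),("side",270,150,400)):
    c=viewer.get_calibration(n)
    for k in(.0919,-.05,.212): p=proj(c,o["eef_pos"]+z*k); print(n,k,off+(p[0]-x0)*4,(p[1]-y0)*4)
E
```

```text
time_s: 17.9
eef_pos: [0.4852, 0.0607, 0.1901]
eef_rot: [0.434, 0.049, 0.899, -0.026]
wrist_force: [0.4, 0.0, -2.1]
opening: 0.343
17.9 [0.4852 0.0607 0.1901] q [-0.12 -0.44  2.51  0.05  0.17 -1.63] 0.3427665495064582 zaxis [ 0.778 -0.089 -0.622]
[ 0.033  0.015 -0.003] [-0.006 -0.014  0.005]
lamp [0.5567 0.0525 0.1329] dist 0.11964437748462829 aim err mm 4.418044598827243 elev 38.43017221249623
top 0.0919 261.51310589050354 291.1832091419784
top -0.05 243.97168596141705 418.6598633207493
top 0.212 274.20860804347103 198.97298728858016
side 0.0919 713.6866654834303 190.03016307555572
side -0.05 905.9619266728077 111.03447740036881
side 0.212 571.9135986650442 248.21534619783574
```

View pics/m5.png

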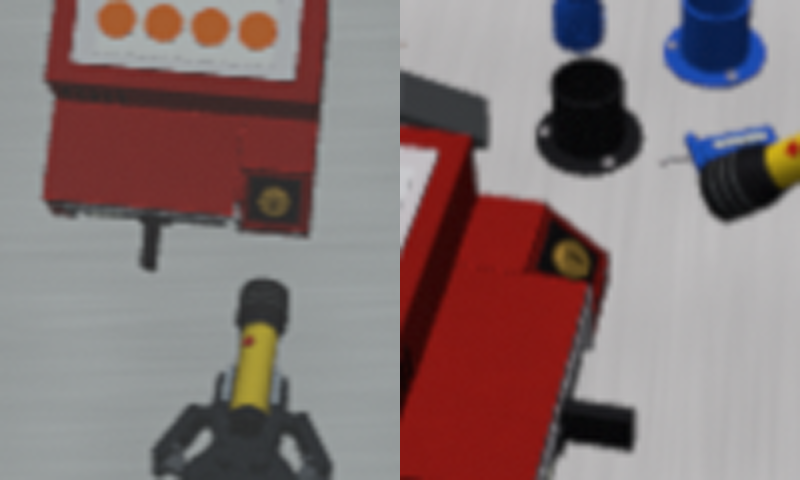

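The top view shows the torch pointing at the lock: lamp (265,285), lock (275,202). In the side view the beam line passes slightly above the lock, which agrees with my 4 mm estimate, so I'll trim it down.

```bash
python3 -m handwheel '[{"travel":[0.035,0.012,0],"dr":[-0.004,-0.01,0]},{"travel":[0,0,0],"dr":[0,0,0]},{"travel":[0,0,0],"dr":[0,0,0]},{"travel":[0,0,0],"dr":[0,0,0]}]' -1; python3 - <<'E'
from aim import *
aim([.648,.045,.056],el=38,d=.12); print(ctrl.get_obs()["dq"].round(3))
E
```

```text
time_s: 18.33
eef_pos: [0.4822, 0.0626, 0.1868]
eef_rot: [0.438, 0.049, 0.897, -0.025]
wrist_force: [-0.1, -0.1, -2.0]
opening: 0.334
18.3333 [0.4822 0.0626 0.1868] q [-0.12 -0.44  2.52  0.05  0.15 -1.62] 0.3339134028039758 zaxis [ 0.783 -0.088 -0.616]
[ 0.003  0.005 -0.   ] [-0.002  0.     0.004]
lamp [0.5542 0.0545 0.1302] dist 0.11998601330315245 aim err mm 1.0692444244399602 elev 37.99602481803957
[-0.001 -0.005 -0.003  0.002 -0.002 -0.004]
```

```bash
python3 -c "
from bench import ctrl
print(ctrl.hand_in())"
```

```text
the job is handed in; nothing more can be done
None
```

The tray is home in the bay, and the arm is holding the torch still in front of the unit with its lamp aimed at the lock. I handed the job in at about 18.3 s.

- **Tray:** I gripped it by the pull, squared it to the bay and slid it in until it met the stop at about 20–25 N. Afterwards the pull tip measured about 43 mm out from the face, against 44 mm expected. All four capsules were in their pockets while the tray was in view. Once it was under the roof I could not see them.
- **Torch:** I drew it straight up out of the holster and tipped it over. By the arm's own pose, it slants 38° below level and the lamp is about 120 mm from the lock. The aim is about 1 mm off my estimate of the lock's position, and the arm is still.
- **Disagreements:** The top and side cameras differed by up to about 5 mm, so the lock's position is uncertain by about that much. Before a final trim of about 5 mm downwards, the top view showed the aim on the lock and the side view showed it up to 7 mm high. I took no picture after that trim.
- **Rest of the counter:** I saw nothing else moved or touched, but I did not check each object one by one.

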